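# Tare the sample jar on the laboratory balance

## Robot

A 7-joint arm with a two-finger parallel gripper is mounted at the origin on a cart in front of the work surface, level with it; the furniture and walls round the work are solid. World frame = base frame: x ahead of the robot, y to its left, z up, the work surface at z = 0. Lengths are in m, angles in rad, forces in N, time in s.
With the tool pointing down it reaches from about 0.425 to 0.875 m from the base axis. Payload 4.7 kg.
Tool frame: the origin (TCP) lies midway between the tips of the shut fingers; the grasp point (between the pads) lies 19 mm behind it; z points along the fingers, y is the line along which they close (so a half turn about z gives the same grasp; the last joint's range is limited). The gripper opens to 87 mm and grips with 3 to 60 N. Pads are 19 mm wide; open, the fingers measure 117 mm over their backs; the gripper's body (75 mm by 190 mm) begins 51 mm behind the grasp point.
Start: joints at [-1.316, 0.321, -0.07, 1.45, 0.023, 1.371, -0.057], TCP at [0.155, 0.631, 0.223] pointing down, gripper open.
Joint ranges: [-2.86, 2.86], [-0.3, 2.09], [-1.38, 1.24], [0.06, 2.45], [-1.56, 4.7], [0.09, 2.05], [-2.69, 2.69]. Speed limits (rad/s): [2.57, 2.57, 3.14, 3.14, 3.14, 3.14, 3.14].

## Interface

Orientations are given as a 3x3 rotation matrix whose columns are the frame's x, y, z axes.
In Python, from bench import arm gives the robot as it stands.
- The arm moves only by the shell command python3 -m jog 'ROWS' [FORCE]. ROWS is JSON, a list that holds one entry, the list of rows, each a list of 7 numbers: the shift along the world's x, y, z in mm, then the turn, a rotation vector about the world's x, y, z in units of 5 degrees (1.0 is 5 degrees), then the finger opening in mm, from 0 to 87. In form: [[[x, y, z, wx, wy, wz, fingers], ...]]. A call has exactly 8 rows; each row is the pose to reach, as a shift and turn from the pose commanded when the call began; what a row does not reach only later rows make up. A row lasts 1/8 s, in which the tool goes at most 62.5 mm and 10.7 degrees, less where a joint would pass 70% of its speed; a pose out of reach is approached as far as the arm can. A call with a gripper value outside its range is refused whole. The fingers move at their own pace and stop on an object; FORCE is the grip in N (left out, the last holds). Time passes only in rows, so rows that repeat a pose let the fingers close, or fill a call up. It gives the time, the measured TCP pose, the force, the opening and the grip force at its end, in the units of the state.
- arm.read_state(): the state, without advancing time (a new reading comes with each control period).
- arm.snapshot(name): name is "side" or "top"; returns a dict with "frame" (420x560x3 uint8, red, green, blue), "fx", "fy", "cx", "cy" (pixels), "dist_coeffs" ([k1, k2, p1, p2, k3] as OpenCV has them; the pictures are not rectified), "rvec" (rotation vector, rad) and "tvec" (3), from world to camera coordinates, as OpenCV has them. Camera axes: x right, y down, z forward; pixel columns grow to the right and rows downward; lengths in m; the calibration is good to about 2 mm. A picture is of the moment at which its call begins. There is no depth.
- arm.close_job(): hands the job in; it is judged then, once.
The state is a dict: "t": time; "q": joint angles; "qvel": joint speeds; "joint_efforts": joint torques, N m; "tool_pos": TCP position; "eef_rot": TCP orientation; "ft_force": force on the tool from outside, world axes, zero at the start; "torque": the same for the moment, N m; "width": finger opening in m; "gripper_force": force on a finger pad.
Only numpy, scipy, OpenCV 4.12 (cv2) and the standard library are available. Lean on these libraries where they do the work, as an engineer would, in place of code of your own. Each camera call takes 0.05 s, during which the arm holds its last target. There are 200 camera calls.

## Task

Tare the wide sample jar on the balance: set it gently upright in the middle of the weighing pan through the open top, then slide the top door fully shut. Then press the long tare key just until you feel it click, without pushing it on towards its stop, let it come up again, and leave the other keys and the two bottles alone.

Things in the scene. Friction and masses are not known exactly. Their poses are not given: they have to be found in the camera images.
- balance: laboratory balance with a glass weighing chamber, fixed, 328 x 200 mm. Origin on the bench under the pan's centre; +x to its rear, z up. Base 70 mm high; its front is a key panel sloping 38 degrees down from x = -86, z = 70 mm to x = -155 mm. Chamber right behind the panel: outside x = -84 to 86, y = -88 to 88, up to z = 208 mm. Solid rear housing to x = 172 mm, 196 mm high
- top_door (a joint): sliding top door of the chamber, a glass plate in rails on the chamber and the rear housing, m: 0 = shut (against the front frame), 0.16 = fully open (slid back along the balance's +x). Starts open at 0.135 to 0.155; stays where it is left; takes about 2 N to slide
- door_handle (a point): point on the upright handle of the top door, 225 mm above the bench, 12 mm below the handle's top. The handle is a bar 70 mm along the balance's y, 12 mm thick along x, standing 35 mm up from the glass near the door's front edge; the plate's top lies 23 mm below this point. Axes as the balance's; with the door shut the point is at x = -68 mm in the balance's frame
- pan (a joint): sinking of the weighing pan on its sprung load cell, m, 0 unloaded; 2.5 N per mm, so the jar sinks it about 0.3 to 0.7 mm; at 3 mm (7.5 N) it is overloaded, stop at 4 mm
- pan_top (a point): centre of the upper face of the round steel pan, 120 mm across, 84 mm above the bench; axes as the balance's. The chamber round it is open only at the top: inside x = -78 to 84 mm, y = -81 to 81 mm; glass walls up to 196 mm above the bench, side rails 208 mm
- jar: sample jar, 53 mm across, 86 mm high, 0.08 to 0.17 kg, with a flat screw cap as wide as the jar (the cap is the top 13 mm and does not come off). The widest and lowest of the three containers standing on the bench. Origin at the centre of its underside, z up
- tare_key (a joint): travel of the tare key into the panel, m: 0 = up, 0.007 = stop. A spring dome: 1.5 N to start, rising to 4.8 N at 1.9 mm, then it snaps (the click, made at 2.8 mm): the force drops through 3.8 N at 3.2 mm to 2.6 N at 4.6 mm; pushed on it rises again, to 5.3 N at 6.3 mm and 7.3 N at the stop. Comes up by itself
- tare_key_top (a point): centre of the top face of the tare key, the single long key (50 mm along y, 28 mm along the slope) right of the display, 10 mm off the panel. z = its outward normal, 38 degrees from vertical towards the balance's -x; y along the key. The front pane, up to 196 mm above the bench, stands about 30 mm behind it: a vertical gripper strikes it, press along the normal
- menu_key (a joint): travel of the right one of the two small round keys (16 mm across, 6 mm high) under the display, m, 0 = up, 4 mm = stop, 1.4 N to start it; 70 mm beside the tare key. Not to be pressed
- power_key (a joint): travel of the left small round key, same kind, 120 mm beside the tare key. Not to be pressed
- bottle_a: reagent bottle, 46 mm across, 92 mm high, with a cap narrower than its body; origin at the centre of its underside. Bystander
- bottle_b: reagent bottle, 44 mm across, 98 mm high, with a cap narrower than its body; origin at the centre of its underside. Bystander
- tube_rack: orange tube rack, 86 x 168 mm, 50 mm high, with tubes that stand up to about 100 mm, fixed; clutter to keep clear of. Origin under its centre
Mind the look-alikes: they are no part of the job. What is shaped like the jar but pink or yellow is not meant.

How it is judged:
On the way, in this order (a step that is already met when the one before it is completed fails the run):
1. the jar stands upright and released in the middle of the pan (horizontal distance between jar and pan_top below 0.025 m and z of jar in the frame of pan_top below 0.004 m and angle between jar's own z axis and vertical below 0.1 rad and contact force between the fingers and jar below 0.1 N), for 0.2 s.
2. the top door is shut over it (value of joint top_door below 0.005 m and horizontal distance between jar and pan_top below 0.025 m), for 0.2 s.
3. the tare key has clicked, with the jar on the pan and the door shut (all of step 2 and value of joint tare_key above 0.0028 m).
At the end, for the whole second after the job is handed in: the jar stands upright (within 0.1 rad) and at rest on the pan, its axis within 25 mm of the pan's centre; the top door is shut to within 5 mm; the tare key has been pressed past its click (2.8 mm) and is up again (within 1 mm) (all of step 2 and z of jar in the frame of pan_top below 0.004 m and angle between jar's own z axis and vertical below 0.1 rad and linear speed of jar below 0.02 m/s and value of joint tare_key below 0.001 m); the robot touches nothing.
It fails at once if the tare key is pushed on past its click towards its stop (more than 6.3 mm) (value of joint tare_key above 0.0063 m).
It fails at once if another key of the balance is pressed (more than 1.5 mm) (value of joint any of menu_key, power_key above 0.0015 m).
It fails at once if the pan is overloaded (sinks more than 3 mm) (value of joint pan above 0.003 m).
It fails at once if a bottle is displaced by more than 20 mm or tipped (distance of any of bottle_a, bottle_b from where it was at the start of the episode above 0.02 m or angle between any of bottle_a, bottle_b's own z axis and vertical above 0.5 rad).
It also fails if it takes over 72 s, if anything falls off the work surface, if the arm or the gripper's body presses on something with over 40 N, if the wrist force passes 120 N, or if a joint passes its speed limit or range.

## Working session

There is one attempt and no reset: what is moved stays moved. The work goes in short steps, Python scripts to look and compute and a shell command to move; the robot and the scene stay as the last step left them, time stands still between calls to the robot, and variables do not carry over. Pictures are saved under pics/ and viewed, at most 10 in all, crops included, and the job is handed in when it is done.

```bash
mkdir -p pics; ls; python3 - <<'E'
from bench import arm
import cv2,numpy as np
for n in("side","top"):
    s=arm.snapshot(n); cv2.imwrite(f"pics/{n}0.png",s["frame"][:,:,::-1])
    R,_=cv2.Rodrigues(np.array(s["rvec"])); print(n,s["fx"],s["fy"],s["cx"],s["cy"],s["dist_coeffs"],-R.T@np.array(s["tvec"]).ravel(),R.round(3).tolist())
print(arm.read_state())
E
```

```text
pics
side 466.85290780983814 466.85290780983814 282.2542877803438 200.6773087177654 [0.03443273 0.         0.         0.         0.        ] [ 0.06621272 -0.4447353   1.15125805] [[0.731, -0.682, 0.009], [-0.56, -0.608, -0.562], [0.389, 0.406, -0.827]]
top 544.9908002926254 544.9908002926254 288.56034974665636 217.22219757050163 [0.06994848 0.         0.         0.         0.        ] [0.02301045 0.18591464 1.74534492] [[-0.266, -0.964, -0.002], [-0.908, 0.251, -0.336], [0.324, -0.088, -0.942]]
{'t': 0.1, 'q': array([-1.31589911,  0.32171652, -0.07009315,  1.45154647,  0.02259535,
        1.37082648, -0.05692394]), 'qvel': array([-2.53714675e-03, -2.43005984e-03, -5.46731228e-05, -1.84034007e-03,
       -8.53002053e-05, -3.95257210e-04, -1.43448981e-03]), 'joint_efforts': array([-6.92897938e-04, -4.92574453e+01, -4.06070324e-01, -3.13395846e+01,
       -6.42010057e-02,  3.94835311e-02,  5.81105928e-05]), 'tool_pos': array([0.1549311 , 0.63074839, 0.22159526]), 'eef_rot': array([[-9.71150766e-01,  2.38466111e-01, -3.21959353e-04],
       [ 2.38466312e-01,  9.71149318e-01, -1.67933227e-03],
       [-8.77932304e-05, -1.70766128e-03, -9.99998538e-01]]), 'ft_force': array([-0.4748707 , -0.6518861 ,  0.16001473]), 'torque': array([0.03387493, 0.00424566, 0.04790063]), 'gripper_force': 0.0, 'width': 0.08680197631429541}
```

View pics/side0.png

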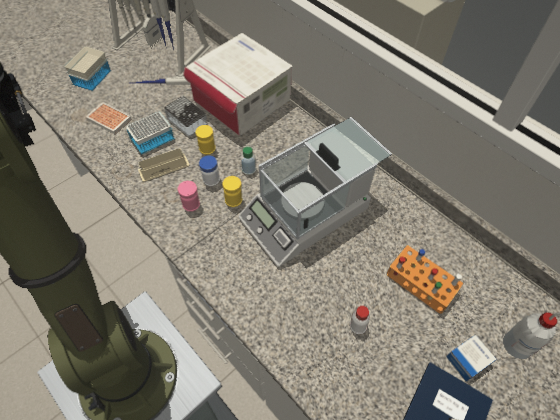

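View pics/top0.png

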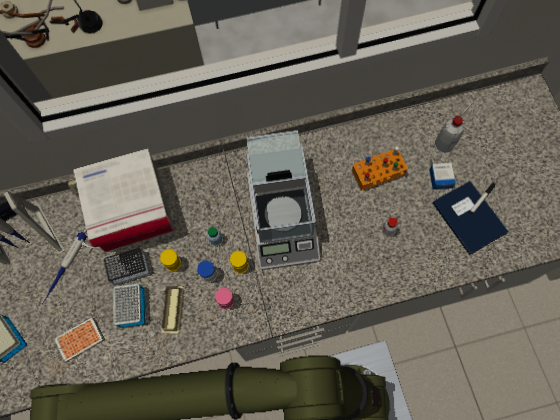

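The candidates shaped like the jar are: blue cap, top (206,269) / side (209,165); yellow at top (170,260) and (239,262); pink at top (225,298). Blue is neither pink nor yellow, and the green and red ones (narrow caps) are the bottles, so blue fits. I'll confirm it in an enlarged crop.

```bash
python3 - <<'E'
import cv2
a=cv2.imread("pics/top0.png")[125:310,190:335]; cv2.imwrite("pics/tc.png",cv2.resize(a,None,fx=3.2,fy=3.2,interpolation=cv2.INTER_CUBIC))
a=cv2.imread("pics/side0.png")[110:270,170:395]; cv2.imwrite("pics/sc.png",cv2.resize(a,None,fx=3.5,fy=3.5,interpolation=cv2.INTER_CUBIC))
E
```

```text
(no output)
```

View pics/tc.png

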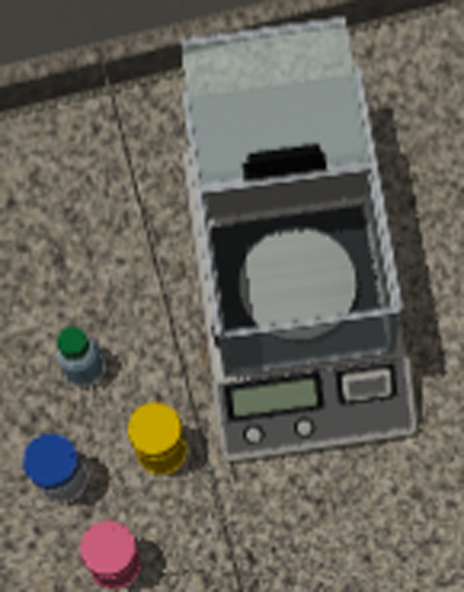

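View pics/sc.png

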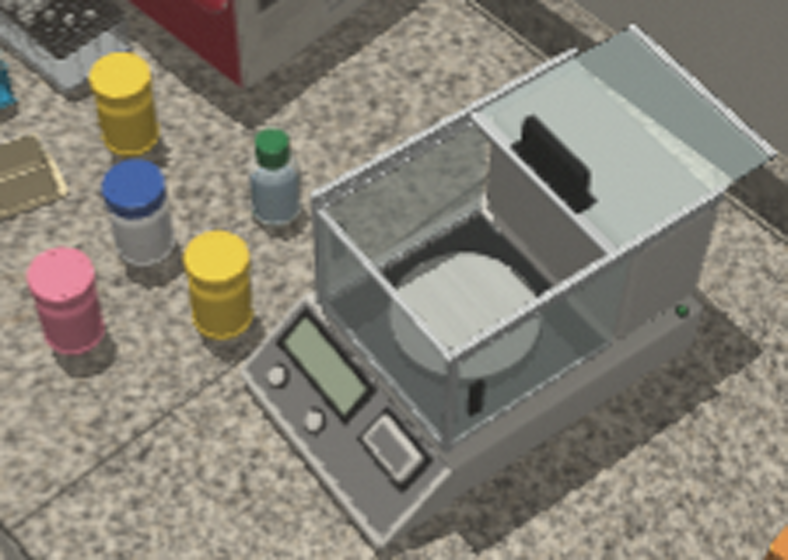

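Blue-capped clear jar, with a cap as wide as its body (top crop (51,459), side crop (135,187)): this is the jar. Next I fit the balance pose and triangulate.

```bash
cat > h.py <<'E'
import cv2,numpy as np
from bench import arm
from scipy.optimize import least_squares
T38=np.tan(np.radians(38)); N=np.array([-np.sin(np.radians(38)),0,np.cos(np.radians(38))])
def proj(s,P): return cv2.projectPoints(np.array(P,float).reshape(-1,3),np.array(s["rvec"]),np.array(s["tvec"]),np.array([[s["fx"],0,s["cx"]],[0,s["fy"],s["cy"]],[0,0,1]]),np.array(s["dist_coeffs"]))[0].reshape(-1,2)
def plane(s,uv,z):
    K=np.array([[s["fx"],0,s["cx"]],[0,s["fy"],s["cy"]],[0,0,1]])
    p=cv2.undistortPoints(np.array([[uv]],float),K,np.array(s["dist_coeffs"])).ravel()
    R,_=cv2.Rodrigues(np.array(s["rvec"])); c=-R.T@np.array(s["tvec"]).ravel(); d=R.T@np.r_[p,1]
    return (c+d*(z-c[2])/d[2]).round(4)
E
python3 - <<'E'
from h import *
S={n:arm.snapshot(n) for n in("top","side")}
f={"top":lambda u,v:np.array([(u+.5)/3.2-.5+190,(v+.5)/3.2-.5+125]),"side":lambda u,v:np.array([(u+.5)/3.5-.5+170,(v+.5)/3.5-.5+110])}
z0=.070-.069*T38
M=[((-.155,.1,z0),(228,457),(245,370)),((-.155,-.1,z0),(413,432),(380,545)),((-.084,.088,.208),(215,332),(316,197)),((-.084,-.088,.208),(400,308),(452,357)),((0,0,.084),(300,284),(465,313))]
K=[("tare",.010,(366,386),(393,448)),("menu",.006,(305,428),(315,420)),("power",.006,(255,435),(277,376))]
def W(p,P):
    c,s=np.cos(p[2]),np.sin(p[2]);P=np.array(P);return np.array([p[0]+c*P[0]-s*P[1],p[1]+s*P[0]+c*P[1],P[2]])
def key(x,y,h): return np.array([x,y,.07+(x+.086)*T38])+h*N
def res(p):
    r=[]
    for P,a,b in M:
        for n,q in(("top",a),("side",b)): r.append(proj(S[n],W(p,P))[0]-f[n](*q))
    for i,(k,h,a,b) in enumerate(K):
        for n,q in(("top",a),("side",b)): r.append(proj(S[n],W(p,key(p[3+2*i],p[4+2*i],h)))[0]-f[n](*q))
    return np.concatenate(r)
o=least_squares(res,[.6,.2,0.2]+[-.12,-.05,-.13,0,-.13,.05],loss="soft_l1")
print(o.x.round(4)); print(res(o.x).round(1).reshape(-1,4))
print("tare top world",W(o.x,key(o.x[3],o.x[4],.01)))
for n,z,a,b in(("jar",.086,(51,459),(135,187)),("green",.092,(73,341),(272,144)),("green",.098,(73,341),(272,144)),("yel",.086,(155,429),(218,257)),("pink",.086,(108,547),(63,272)),("handle",.237,(285,158),(556,160))):
    print(n,plane(S["top"],f["top"](*a),z),plane(S["side"],f["side"](*b),z))
print("yel2",plane(S["top"],(170,259),.086),plane(S["side"],f["side"](121,78),.086))
for n in S: print(n,"housing",S[n] and proj(S[n],[W(o.x,(.172,.08,.196)),W(o.x,(.172,-.08,.196))]).round(0).tolist())
E
```

```text
[ 0.6144  0.0437 -0.1333 -0.1059 -0.0543 -0.1355  0.0129 -0.1366  0.0647]
[[-1.6  0.4 -1.5 -0.7]
 [ 1.2  0.2 -0.1  0.8]
 [ 0.3 -0.1 -1.1 -1.5]
 [ 1.  -0.2  0.7 -0.2]
 [-0.2 -0.8  0.7  0.2]
 [ 0.6 -0.2 -0.5 -0.3]
 [ 0.1 -0.3 -0.3  0.1]
 [-0.1  0.   0.1  0. ]]
tare top world [0.49611444 0.00472658 0.06235034]
jar [0.5    0.3258 0.086 ] [0.4993 0.3215 0.086 ]
green [0.6104 0.2783 0.092 ] [0.6105 0.2759 0.092 ]
green [0.6083 0.2779 0.098 ] [0.6074 0.2719 0.098 ]
yel [0.5023 0.2211 0.086 ] [0.5039 0.2191 0.086 ]
pink [0.4007 0.2919 0.086 ] [0.4032 0.2913 0.086 ]
handle [0.6831 0.0372 0.237 ] [0.6777 0.0267 0.237 ]
yel2 [0.5585 0.4267 0.086 ] [0.5654 0.4259 0.086 ]
top housing [[250.0, 153.0], [301.0, 146.0]]
side housing [[337.0, 128.0], [376.0, 165.0]]
```

```bash
python3 -m jog '[[[45,-40,0,0,0,0.2,87],[90,-80,0,0,0,0.4,87],[135,-120,0,0,0,0.6,87],[180,-160,0,0,0,0.8,87],[225,-200,0,0,0,1.0,87],[270,-240,0,0,0,1.2,87],[315,-280,0,0,0,1.23,87],[344,-307,0,0,0,1.23,87]]]' 10; python3 -m jog '[[[0,0,-20,0,0,0,87],[0,0,-40,0,0,0,87],[0,0,-50,0,0,0,87],[0,0,-50,0,0,0,87],[0,0,-50,0,0,0,87],[0,0,-50,0,0,0,87],[0,0,-50,0,0,0,87],[0,0,-50,0,0,0,87]]]'
python3 - <<'E'
from h import *
a=[]
for n in("top","side"):
    s=arm.snapshot(n);c=proj(s,[[.4995,.324,.086]])[0].astype(int)
    im=s["frame"][max(0,c[1]-75):c[1]+75,max(0,c[0]-65):c[0]+65,::-1];a.append(cv2.resize(im,(390,450)));print(c)
cv2.imwrite("pics/g.png",np.hstack(a)); st=arm.read_state();print(st["tool_pos"],st["eef_rot"].round(3),st["q"].round(2))
E
```

```text
t: 1.2
tool_pos: [0.5014, 0.3211, 0.2226]
eef_rot: [[-0.991, 0.137, 0.001], [0.137, 0.991, -0.001], [-0.001, -0.001, -1.0]]
ft_force: [0.0, 0.0, 0.5]
width: 0.0869
gripper_force: 0.0
t: 2.2
tool_pos: [0.4991, 0.3243, 0.1729]
eef_rot: [[-0.991, 0.133, 0.0], [0.133, 0.991, 0.0], [-0.0, 0.0, -1.0]]
ft_force: [-0.1, -0.5, -0.3]
width: 0.0873
gripper_force: 0.0
[206 268]
[207 162]
[0.4990638  0.32428262 0.17269903] [[-0.991  0.133  0.   ]
 [ 0.133  0.991  0.   ]
 [-0.     0.    -1.   ]] [-0.79  0.23  0.2   1.67 -0.05  1.25  0.85]
```

View pics/g.png

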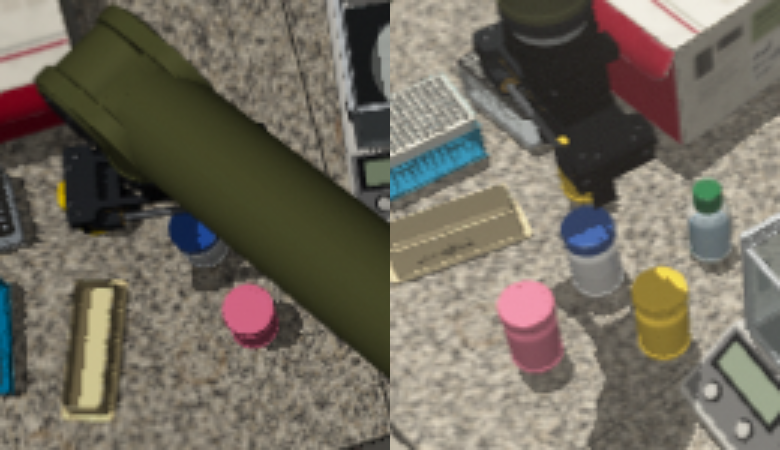

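The gripper is above the blue jar (cap at side crop (588,228)) and the neighbours are clear. Next, descend and grip.

```bash
python3 -m jog '[[[0,0,-25,0,0,0,87],[0,0,-50,0,0,0,87],[0,0,-75,0,0,0,87],[0,0,-95,0,0,0,87],[0,0,-106,0,0,0,87],[0,0,-111,0,0,0,87],[0,0,-111,0,0,0,87],[0,0,-111,0,0,0,87]]]' 10; python3 -m jog '[[[0,0,0,0,0,0,65],[0,0,0,0,0,0,55],[0,0,0,0,0,0,45],[0,0,0,0,0,0,45],[0,0,0,0,0,0,45],[0,0,0,0,0,0,45],[0,0,0,0,0,0,45],[0,0,0,0,0,0,45]]]' 12
```

```text
t: 3.3
tool_pos: [0.4996, 0.3246, 0.0625]
eef_rot: [[-0.991, 0.133, 0.001], [0.133, 0.991, 0.001], [-0.001, 0.001, -1.0]]
ft_force: [0.3, 0.6, 0.3]
width: 0.0867
gripper_force: 0.0
t: 4.3
tool_pos: [0.4991, 0.3244, 0.0617]
eef_rot: [[-0.991, 0.133, 0.0], [0.133, 0.991, 0.0], [-0.0, 0.0, -1.0]]
ft_force: [-0.1, -0.2, 1.1]
width: 0.0523
gripper_force: 12.0
```

```bash
python3 -m jog '[[[0,0,10,0,0,0,45],[0,0,40,0,0,0,45],[0,0,80,0,0,0,45],[0,0,120,0,0,0,45],[0,0,160,0,0,0,45],[0,0,200,0,0,0,45],[0,0,230,0,0,0,45],[0,0,250,0,0,0,45]]]'; python3 -m jog '[[[7,-18,0,0,0,0,45],[21,-55,0,0,0,0,45],[40,-100,0,0,0,0,45],[60,-150,0,0,0,0,45],[80,-200,0,0,0,0,45],[98,-240,0,0,0,0,45],[110,-270,0,0,0,0,45],[115,-280,0,0,0,0,45]]]'
python3 - <<'E'
from h import *
a=[]
for n in("top","side"):
    s=arm.snapshot(n);c=proj(s,[[.614,.044,.2]])[0].astype(int)
    im=s["frame"][max(0,c[1]-90):c[1]+90,max(0,c[0]-78):c[0]+78,::-1];a.append(cv2.resize(im,(390,450)));print(c)
cv2.imwrite("pics/h.png",np.hstack(a)); st=arm.read_state();print(st["tool_pos"],st["eef_rot"].round(3),st["q"].round(2))
E
```

```text
t: 5.3
tool_pos: [0.4993, 0.324, 0.314]
eef_rot: [[-0.991, 0.133, 0.002], [0.133, 0.991, 0.001], [-0.002, 0.001, -1.0]]
ft_force: [0.4, 0.1, -1.2]
width: 0.0523
gripper_force: 12.0
t: 6.3
tool_pos: [0.6137, 0.0396, 0.3104]
eef_rot: [[-0.99, 0.139, -0.002], [0.139, 0.99, -0.002], [0.002, -0.002, -1.0]]
ft_force: [0.1, 1.3, -1.1]
width: 0.0521
gripper_force: 12.0
[282 199]
[305 173]
[0.61376135 0.04239145 0.31072058] [[-0.991  0.136 -0.001]
 [ 0.136  0.991 -0.001]
 [ 0.001 -0.001 -1.   ]] [-0.45  0.23  0.42  1.41 -0.09  1.52  1.39]
```

View pics/h.png

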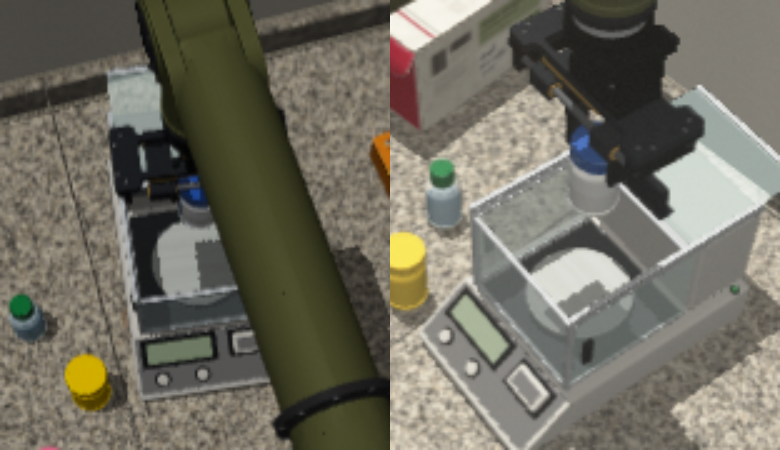

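```bash
python3 -m jog '[[[0,0,-15,0,0,0,45],[0,0,-35,0,0,0,45],[0,0,-55,0,0,0,45],[0,0,-75,0,0,0,45],[0,0,-92,0,0,0,45],[0,0,-100,0,0,0,45],[0,0,-100,0,0,0,45],[0,0,-100,0,0,0,45]]]'; python3 -m jog '[[[0,0,-15,0,0,0,45],[0,0,-30,0,0,0,45],[0,0,-42,0,0,0,45],[0,0,-50,0,0,0,45],[0,0,-56,0,0,0,45],[0,0,-59,0,0,0,45],[0,0,-60,0,0,0,45],[0,0,-60,0,0,0,45]]]'
```

```text
t: 7.4
tool_pos: [0.6145, 0.0443, 0.2124]
eef_rot: [[-0.991, 0.133, 0.001], [0.133, 0.991, 0.0], [-0.001, 0.0, -1.0]]
ft_force: [1.2, 0.1, -0.7]
width: 0.0528
gripper_force: 12.0
t: 8.4
tool_pos: [0.6142, 0.0443, 0.1519]
eef_rot: [[-0.991, 0.133, 0.001], [0.133, 0.991, 0.0], [-0.001, 0.0, -1.0]]
ft_force: [0.4, -0.4, -1.1]
width: 0.0524
gripper_force: 12.0
```

```bash
python3 -m jog '[[[0,0,-1,0,0,0,45],[0,0,-2,0,0,0,45],[0,0,-3,0,0,0,45],[0,0,-4,0,0,0,45],[0,0,-4.5,0,0,0,45],[0,0,-5,0,0,0,45],[0,0,-5,0,0,0,45],[0,0,-5,0,0,0,45]]]'; python3 -m jog '[[[0,0,-0.3,0,0,0,45],[0,0,-0.6,0,0,0,45],[0,0,-0.9,0,0,0,45],[0,0,-1.0,0,0,0,45],[0,0,-1.0,0,0,0,45],[0,0,-1.0,0,0,0,45],[0,0,-1.0,0,0,0,45],[0,0,-1.0,0,0,0,45]]]'
```

```text
t: 9.4
tool_pos: [0.614, 0.0443, 0.1466]
eef_rot: [[-0.991, 0.133, 0.0], [0.133, 0.991, 0.0], [-0.0, 0.0, -1.0]]
ft_force: [-0.4, -0.4, -1.0]
width: 0.0525
gripper_force: 12.0
t: 10.4
tool_pos: [0.614, 0.0443, 0.1456]
eef_rot: [[-0.991, 0.133, 0.0], [0.133, 0.991, 0.0], [-0.0, 0.0, -1.0]]
ft_force: [0.1, 0.4, -1.8]
width: 0.0525
gripper_force: 12.0
```

```bash
python3 -m jog '[[[0,0,-0.2,0,0,0,45],[0,0,-0.4,0,0,0,45],[0,0,-0.6,0,0,0,45],[0,0,-0.8,0,0,0,45],[0,0,-0.8,0,0,0,45],[0,0,-0.8,0,0,0,45],[0,0,-0.8,0,0,0,45],[0,0,-0.8,0,0,0,45]]]'
```

```text
t: 11.4
tool_pos: [0.6141, 0.0443, 0.1449]
eef_rot: [[-0.991, 0.133, 0.0], [0.133, 0.991, 0.0], [-0.0, 0.0, -1.0]]
ft_force: [-0.1, 0.2, 1.1]
width: 0.0526
gripper_force: 12.0
```

The pan is carrying the jar now. Open the fingers, then lift straight up.

```bash
python3 -m jog '[[[0,0,0,0,0,0,54],[0,0,0,0,0,0,58],[0,0,0,0,0,0,65],[0,0,0,0,0,0,72],[0,0,0,0,0,0,78],[0,0,0,0,0,0,78],[0,0,0,0,0,0,78],[0,0,0,0,0,0,78]]]'; python3 -m jog '[[[0,0,5,0,0,0,78],[0,0,15,0,0,0,78],[0,0,35,0,0,0,78],[0,0,60,0,0,0,78],[0,0,85,0,0,0,78],[0,0,110,0,0,0,78],[0,0,135,0,0,0,78],[0,0,155,0,0,0,78]]]'
python3 - <<'E'
from h import *
a=[]
for n in("top","side"):
    s=arm.snapshot(n);c=proj(s,[[.64,.044,.2]])[0].astype(int)
    im=s["frame"][max(0,c[1]-90):c[1]+90,max(0,c[0]-78):c[0]+78,::-1];a.append(cv2.resize(im,(390,450)));print(c)
    print(proj(s,[[.614,.044,.1695],[.614,.071,.1695],[.614,.017,.1695],[.68+.01,.0335,.237]])-c+[78,90])
cv2.imwrite("pics/i.png",np.hstack(a)); st=arm.read_state();print(st["tool_pos"],st["q"].round(2))
E
```

```text
t: 12.4
tool_pos: [0.614, 0.0443, 0.1448]
eef_rot: [[-0.991, 0.133, 0.0], [0.133, 0.991, 0.0], [-0.0, 0.0, -1.0]]
ft_force: [0.5, 0.3, 0.3]
width: 0.0783
gripper_force: 0.0
t: 13.4
tool_pos: [0.6145, 0.0441, 0.3029]
eef_rot: [[-0.991, 0.133, 0.003], [0.133, 0.991, 0.001], [-0.003, 0.001, -1.0]]
ft_force: [-0.6, 0.1, -0.1]
width: 0.0778
gripper_force: 0.0
[280 191]
[[ 80.82095095 102.20727402]
 [ 72.39829397 104.37729823]
 [ 89.21965458 100.04287156]
 [ 77.32020539  70.7228766 ]]
[312 168]
[[ 70.51290887 102.87171166]
 [ 63.35091838  96.83485634]
 [ 77.80529286 109.01737801]
 [ 95.91475192  73.3164029 ]]
[0.61548357 0.04412426 0.30403776] [-0.46  0.23  0.42  1.43 -0.09  1.5   1.39]
```

View pics/i.png

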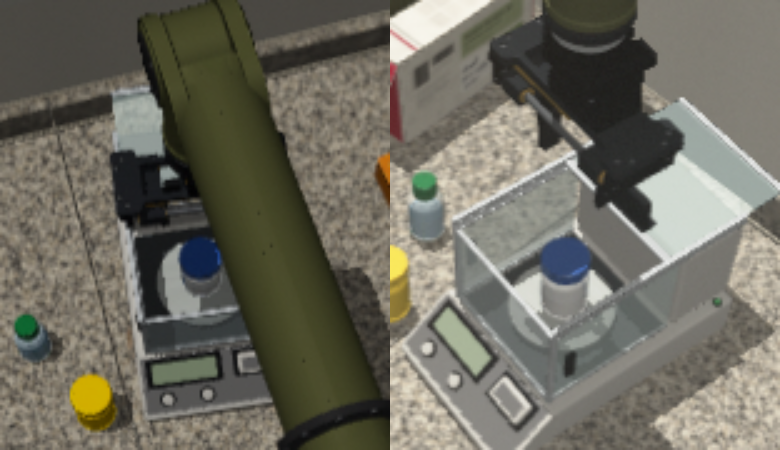

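The jar is upright in the middle of the pan (cap at (202,255) in the top half and (566,257) in the side half, both where predicted). Next I shut the fingers, go behind the door handle and down.

```bash
python3 -m jog '[[[10,-1,0,0,0,0,40],[30,-4,0,0,0,0,10],[55,-7,0,0,0,0,0],[80,-11,0,0,0,0,0],[105,-14,0,0,0,0,0],[120,-16,0,0,0,0,0],[120,-16,0,0,0,0,0],[120,-16,0,0,0,0,0]]]' 10; python3 -m jog '[[[0,0,-20,0,0,0,0],[0,0,-40,0,0,0,0],[0,0,-60,0,0,0,0],[0,0,-75,0,0,0,0],[0,0,-83,0,0,0,0],[0,0,-87,0,0,0,0],[0,0,-87,0,0,0,0],[0,0,-87,0,0,0,0]]]'
python3 - <<'E'
from h import *
a=[]
for n in("side",):
    s=arm.snapshot(n);c=proj(s,[[.69,.034,.22]])[0].astype(int)
    im=s["frame"][c[1]-60:c[1]+60,c[0]-75:c[0]+75,::-1];a.append(cv2.resize(im,(750,600)))
cv2.imwrite("pics/j.png",np.hstack(a)); st=arm.read_state();print(st["tool_pos"],st["q"].round(2))
E
```

```text
t: 14.5
tool_pos: [0.7336, 0.0282, 0.2989]
eef_rot: [[-0.991, 0.133, -0.002], [0.133, 0.991, -0.0], [0.002, -0.0, -1.0]]
ft_force: [0.6, -0.3, -0.0]
width: 0.0064
gripper_force: 0.0
t: 15.5
tool_pos: [0.7344, 0.0282, 0.2135]
eef_rot: [[-0.991, 0.133, 0.001], [0.133, 0.991, 0.0], [-0.001, 0.0, -1.0]]
ft_force: [0.5, -0.2, 0.7]
width: 0.0007
gripper_force: 0.0
[0.73439149 0.02819681 0.21351089] [-0.35  0.53  0.42  1.23 -0.21  1.43  1.49]
```

View pics/j.png

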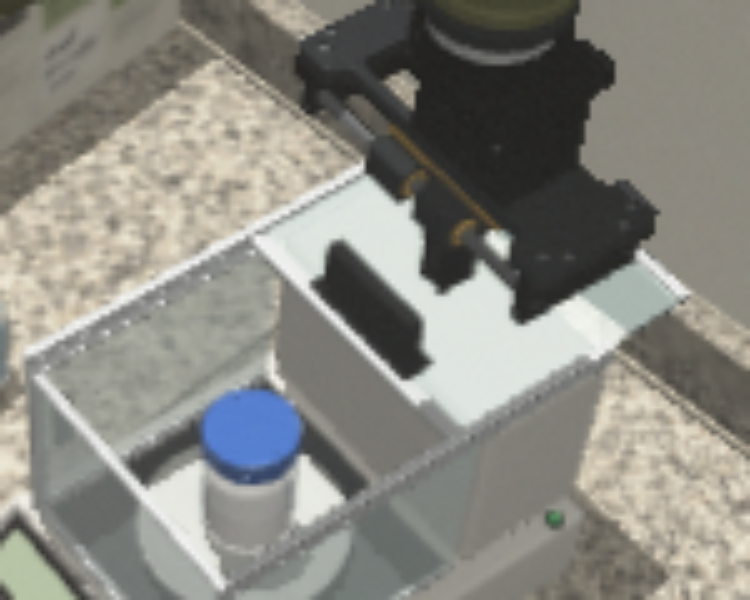

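Fingers (450,280) are behind the handle (370,310) and clear of the glass. Push forward.

```bash
python3 -m jog '[[[-8,1.1,1,0,0,0,0],[-18,2.4,1,0,0,0,0],[-30,4,1,0,0,0,0],[-44,5.9,1,0,0,0,0],[-58,7.8,1,0,0,0,0],[-72,9.7,1,0,0,0,0],[-82,11,1,0,0,0,0],[-90,12,1,0,0,0,0]]]'; python3 -m jog '[[[-12,1.6,0,0,0,0,0],[-26,3.5,0,0,0,0,0],[-40,5.4,0,0,0,0,0],[-52,7,0,0,0,0,0],[-61,8.2,0,0,0,0,0],[-67,9,0,0,0,0,0],[-70,9.4,0,0,0,0,0],[-70,9.4,0,0,0,0,0]]]'
```

```text
t: 16.55
tool_pos: [0.6437, 0.0399, 0.2142]
eef_rot: [[-0.991, 0.133, 0.001], [0.133, 0.991, -0.0], [-0.001, -0.0, -1.0]]
ft_force: [1.7, -1.6, 0.8]
width: 0.0007
gripper_force: 0.9
t: 17.55
tool_pos: [0.5736, 0.0502, 0.2136]
eef_rot: [[-0.991, 0.133, -0.001], [0.133, 0.991, 0.001], [0.001, 0.001, -1.0]]
ft_force: [-0.5, 0.5, -0.1]
width: 0.0003
gripper_force: 0.0
```

```bash
python3 -m jog '[[[-2,0.3,0,0,0,0,0],[-4,0.5,0,0,0,0,0],[-6,0.8,0,0,0,0,0],[-8,1.1,0,0,0,0,0],[-9,1.2,0,0,0,0,0],[-9,1.2,0,0,0,0,0],[-9,1.2,0,0,0,0,0],[-9,1.2,0,0,0,0,0]]]'; python3 -m jog '[[[-0.5,0,0,0,0,0,0],[-1,0.1,0,0,0,0,0],[-1.5,0.2,0,0,0,0,0],[-2,0.3,0,0,0,0,0],[-2.5,0.3,0,0,0,0,0],[-3,0.4,0,0,0,0,0],[-3,0.4,0,0,0,0,0],[-3,0.4,0,0,0,0,0]]]'
```

```text
t: 18.55
tool_pos: [0.5648, 0.0506, 0.2137]
eef_rot: [[-0.991, 0.133, -0.001], [0.133, 0.991, -0.0], [0.001, -0.0, -1.0]]
ft_force: [0.3, -0.3, -1.3]
width: 0.0002
gripper_force: 0.0
t: 19.55
tool_pos: [0.562, 0.0513, 0.2138]
eef_rot: [[-0.991, 0.133, -0.0], [0.133, 0.991, 0.0], [0.0, 0.0, -1.0]]
ft_force: [1.2, -0.1, 0.0]
width: 0.0006
gripper_force: 0.5
```

```bash
python3 -m jog '[[[-0.5,0,0,0,0,0,0],[-1,0.1,0,0,0,0,0],[-1.5,0.2,0,0,0,0,0],[-2,0.3,0,0,0,0,0],[-2.5,0.3,0,0,0,0,0],[-3,0.4,0,0,0,0,0],[-3,0.4,0,0,0,0,0],[-3,0.4,0,0,0,0,0]]]'
```

```text
t: 20.55
tool_pos: [0.5617, 0.0513, 0.214]
eef_rot: [[-0.991, 0.133, 0.006], [0.133, 0.991, -0.0], [-0.006, 0.0, -1.0]]
ft_force: [9.4, -1.4, -4.1]
width: 0.0005
gripper_force: 4.9
```

The door is against its stop (9.4 N). Back off, lift, and move to the front of the balance.

```bash
python3 -m jog '[[[6,-0.8,0,0,0,0,0],[14,-1.9,0,0,0,0,0],[18,-2.4,3,0,0,0,0],[18,-2.4,20,0,0,0,0],[18,-2.4,45,0,0,0,0],[18,-2.4,70,0,0,0,0],[18,-2.4,90,0,0,0,0],[18,-2.4,90,0,0,0,0]]]'; python3 -m jog '[[[-10,-3,0,0,0,0,0],[-30,-9,0,0,0,0,0],[-55,-16,0,0,0,0,0],[-80,-23,0,0,0,0,0],[-105,-30,0,0,0,0,0],[-125,-36,0,0,0,0,0],[-135,-39,0,0,0,0,0],[-135,-39,0,0,0,0,0]]]';  python3 -m jog '[[[0,0,0,-0.17,-1.25,0,0],[0,0,0,-0.34,-2.5,0,0],[0,0,0,-0.5,-3.75,0,0],[0,0,0,-0.67,-5,0,0],[0,0,0,-0.84,-6.3,0,0],[0,0,0,-1.01,-7.53,0,0],[0,0,0,-1.01,-7.53,0,0],[0,0,0,-1.01,-7.53,0,0]]]'; python3 -c "
from h import *
print(arm.read_state()['q'].round(3))
c=arm.snapshot('side')['frame'][:,:,::-1][80:300,160:440];cv2.imwrite('pics/k.png',cv2.resize(c,None,fx=2.7,fy=2.7))"
```

```text
t: 21.55
tool_pos: [0.578, 0.0493, 0.3066]
eef_rot: [[-0.991, 0.133, 0.004], [0.133, 0.991, 0.001], [-0.004, 0.002, -1.0]]
ft_force: [0.2, -0.8, -0.4]
width: 0.0008
gripper_force: 0.0
t: 22.55
tool_pos: [0.4415, 0.0101, 0.3036]
eef_rot: [[-0.991, 0.133, 0.0], [0.133, 0.991, 0.001], [0.0, 0.001, -1.0]]
ft_force: [0.8, -0.4, 0.3]
width: 0.0002
gripper_force: 0.0
t: 23.55
tool_pos: [0.4472, 0.0186, 0.2248]
eef_rot: [[-0.959, 0.135, 0.249], [0.101, 0.984, -0.147], [-0.265, -0.116, -0.957]]
ft_force: [-0.9, 2.3, 1.7]
width: -0.0001
gripper_force: 0.0
[ 0.116 -0.299 -0.319  2.092  0.114  1.117  1.211]
```

View pics/k.png

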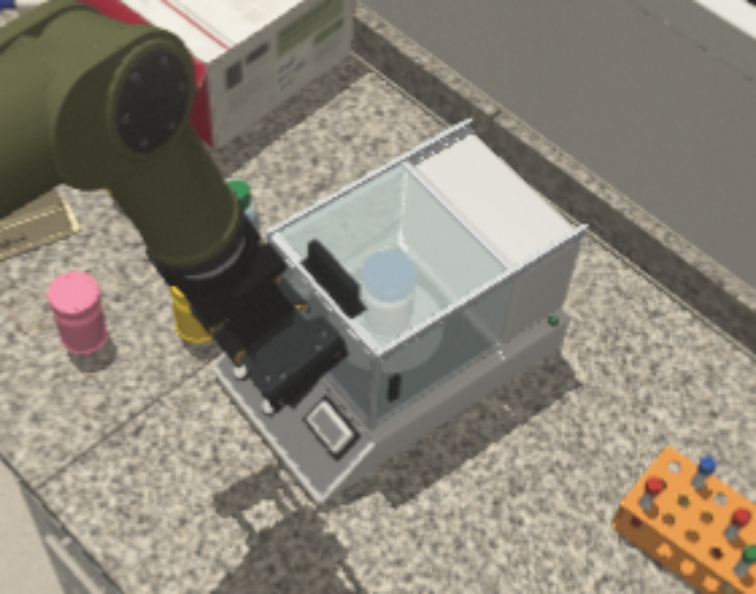

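The door is shut (handle at (335,275), right at the front) and the jar stands inside (388,290). The tilted pose stopped at joint 2's limit, so I fit a kinematic model to find a pose that reaches the key.

```bash
cat > fk.py <<'E'
from h import *
from scipy.spatial.transform import Rotation as Ro
import itertools
lo=np.array([-2.86,-.3,-1.38,.06,-1.56,.09,-2.69]);hi=np.array([2.86,2.09,1.24,2.45,4.7,2.05,2.69])
def fk(q,sg,L,off=0):
    a=np.array(sg)*q; p=np.zeros(3);R=np.eye(3)
    segs=[(0,0,L[0]),(L[4],0,0),(0,0,L[1]),(L[5],0,0),(0,0,L[2]),(L[6],0,0),(0,0,L[3])]
    for i in range(7):
        R=R@Ro.from_euler("zyzyzyz"[i],a[i]).as_matrix(); p=p+R@np.array(segs[i])
    return p,R@Ro.from_euler("z",off).as_matrix()
E
python3 - <<'E'
from fk import *
st=arm.read_state(); c,s=.133,.991
Rd=np.array([[-s,c,0],[c,s,0],[0,0,-1]])
D=[([-1.31589911,.32171652,-.07009315,1.45154647,.02259535,1.37082648,-.05692394],[.15493,.63075,.2216],np.array([[-.971,.238,0],[.238,.971,0],[0,0,-1]])),
([-.79,.23,.2,1.67,-.05,1.25,.85],[.4991,.3243,.1727],Rd),([-.45,.23,.42,1.41,-.09,1.52,1.39],[.6138,.0424,.3107],Rd),([-.35,.53,.42,1.23,-.21,1.43,1.49],[.7344,.0282,.2135],Rd),(st["q"],st["tool_pos"],st["eef_rot"])]
best=[]
for sg in itertools.product([-1,1],repeat=4):
    g=[sg[0],1,sg[1],1,sg[2],1,sg[3]]
    def r(x):
        e=[]
        for q,p,R in D:
            P,Q=fk(np.array(q),g,x[:7],x[7]); e+=[(P-p)*5,(Q-R).ravel()]
        return np.concatenate(e)
    for o0 in(0,1.57,3.14,-1.57):
        o=least_squares(r,[.3,.4,.4,.25,0,0,0,o0]); best.append((o.cost,g,o.x))
best.sort(key=lambda b:b[0])
for b in best[:3]: print(b[0],b[1],b[2].round(4))
import json;json.dump([best[0][1],best[0][2].tolist()],open("m.json","w"))
print(st["tool_pos"],st["q"].round(3),st["t"])
E
```

```text
0.022891537465101974 [-1, 1, -1, 1, -1, 1, -1] [ 0.4154  0.5038  0.5037  0.5014 -0.0314  0.0791 -0.0434  1.5674]
0.022891537465102 [-1, 1, -1, 1, -1, 1, -1] [ 0.4154  0.5038  0.5037  0.5014 -0.0314  0.0791 -0.0434  1.5674]
0.022891537465102006 [-1, 1, -1, 1, -1, 1, -1] [ 0.4154  0.5038  0.5037  0.5014 -0.0314  0.0791 -0.0434  1.5674]
[0.44145045 0.03091351 0.21759248] [ 0.145 -0.298 -0.379  2.101  0.11   1.117  1.209] 23.6
```

```bash
cat > fit.py <<'E'
from fk import *
st=arm.read_state(); c,s=.133,.991
Rd=np.array([[-s,c,0],[c,s,0],[0,0,-1]])
D=[([-1.31589911,.32171652,-.07009315,1.45154647,.02259535,1.37082648,-.05692394],[.15493,.63075,.2216],np.array([[-.971,.238,0],[.238,.971,0],[0,0,-1]])),
([-.79,.23,.2,1.67,-.05,1.25,.85],[.4991,.3243,.1727],Rd),([-.45,.23,.42,1.41,-.09,1.52,1.39],[.6138,.0424,.3107],Rd),([-.35,.53,.42,1.23,-.21,1.43,1.49],[.7344,.0282,.2135],Rd),(st["q"],st["tool_pos"],st["eef_rot"])]
best=[]
E
python3 - <<'E'
from fit import *
for sg in itertools.product([-1,1],repeat=4):
    g=np.array([sg[0],1,sg[1],1,sg[2],1,sg[3]])
    def r(x,reg=.01):
        e=[x[7:]*reg,x[4:7]*.01]
        for q,p,R in D:
            P,Q=fk(np.array(q)+np.r_[0,x[8:14]],g,x[:7],x[7]); e+=[(P-p)*5,(Q-R).ravel()]
        return np.concatenate(e)
    for o0 in(0,1.57,3.14,-1.57):
        o=least_squares(r,[.3,.4,.4,.25,0,0,0,o0]+[0]*6); best.append((o.cost,g,o.x,r(o.x)))
best.sort(key=lambda b:b[0])
for b in best[:2]: print(b[0],b[1],b[2].round(3)); 
print(best[0][3][10:].reshape(-1,12).round(3)); 
E
```

```text
0.0010044342549905708 [-1  1 -1  1 -1  1 -1] [ 0.253  0.478  0.513  0.377  0.012  0.004 -0.003  0.759 -0.03   0.049
  0.033 -0.007 -0.005 -0.759]
0.0010044342549908381 [-1  1 -1  1 -1  1 -1] [ 0.253  0.478  0.513  0.377  0.012  0.004 -0.003  0.759 -0.03   0.049
  0.033 -0.007 -0.005 -0.759]
[[ 0.012  0.016 -0.002 -0.002 -0.006  0.009 -0.006  0.002 -0.003 -0.009
  -0.001  0.   ]
 [-0.02  -0.003  0.005  0.001  0.006 -0.003  0.006 -0.001  0.004  0.004
   0.003  0.   ]
 [-0.003 -0.007  0.004  0.001  0.009  0.004  0.009 -0.001  0.007 -0.003
   0.007  0.   ]
 [-0.002  0.004 -0.005 -0.001 -0.007  0.003 -0.007  0.001 -0.004 -0.003
  -0.004  0.   ]
 [ 0.005  0.007 -0.001 -0.002 -0.002 -0.005 -0.001 -0.    -0.001  0.005
  -0.002 -0.001]]
```

```bash
cat > ik.py <<'E'
from fk import *
g=np.array([-1,1,-1,1,-1,1,-1]);X=np.array([.253,.478,.513,.377,.012,.004,-.003]);dq=np.array([0,-.03,.049,.033,-.007,-.005,0])
def F(q): return fk(np.array(q)+dq,g,X,0)
def target(t,psi=0,roll=0):  # tilt deg towards balance rear, heading offset psi deg
    h=np.radians(psi)-.133; d=np.array([np.cos(h),np.sin(h),0])
    z=np.sin(np.radians(t))*d+[0,0,-np.cos(np.radians(t))]
    y=np.array([np.sin(.133),np.cos(.133),0]) if psi==0 else np.array([-d[1],d[0],0])
    x=np.cross(y,z); return np.c_[x,y,z]@Ro.from_euler("z",roll,degrees=True).as_matrix()
def ik(p,R,n=25,q0=None):
    rng=np.random.default_rng(0);b=None
    for k in range(n):
        q=lo+.02+(hi-lo-.04)*rng.random(7) if k or q0 is None else q0
        def r(q):
            P,Q=F(q);return np.r_[(P-p)*10,Ro.from_matrix(Q@R.T).as_rotvec()]
        o=least_squares(r,np.clip(q,lo+.01,hi-.01),bounds=(lo+.005,hi-.005),max_nfev=150)
        if b is None or o.cost<b[0]: b=(o.cost,o.x,r(o.x))
        if b[0]<1e-6: break
    return b
E
python3 - <<'E'
from ik import *
k=np.array([.496,.005,.0624]);n=np.array([-.6105,.0819,.788])
for roll in(0,180,90,-90):
  for t in(38,28,18):
    for d in(0,.03):
        b=ik(k+n*d,target(t,0,roll)); print(roll,t,d,round(b[0],5),b[1].round(2),(b[2][:3]*100).round(0))
st=arm.read_state();P,Q=F(st["q"]);print(P-st["tool_pos"])
E
```

```text
0 38 0 0.00571 [-1.16 -0.29  0.92  2.44  1.05  0.52 -1.14] [3. 0. 1.]
0 38 0.03 0.00862 [-0.76 -0.29  0.51  2.44  0.77  0.55 -0.91] [3. 1. 1.]
0 28 0 0.0 [ 0.67 -0.2  -0.78  2.4  -0.13  0.4  -0.11] [ 0.  0. -0.]
0 28 0.03 0.0 [ 0.53 -0.29 -0.63  2.42 -0.16  0.49 -0.08] [0. 0. 0.]
0 18 0 0.0 [ 1.21 -0.19 -1.27  2.25 -0.25  0.64  0.03] [ 0.  0. -0.]
0 18 0.03 0.0 [ 0.87 -0.22 -0.93  2.27 -0.22  0.7   0.  ] [-0. -0.  0.]
180 38 0 0.00571 [-1.16 -0.29  0.92  2.44  1.05  0.52  2.  ] [3. 0. 1.]
180 38 0.03 0.00862 [-0.76 -0.29  0.51  2.44  0.77  0.55  2.23] [3. 1. 1.]
180 28 0 0.0 [-0.18 -0.15  0.04  2.41  0.3   0.42  2.68] [0. 0. 0.]
180 28 0.03 0.0 [-0.28 -0.24  0.12  2.42  0.34  0.51  2.65] [-0.  0. -0.]
180 18 0 0.0 [-1.21 -0.14  1.07  2.25  0.37  0.65  2.68] [ 0.  0. -0.]
180 18 0.03 0.0 [-0.86 -0.19  0.71  2.27  0.35  0.72  2.68] [-0.  0.  0.]
90 38 0 0.00573 [-1.15 -0.29  0.91  2.44  1.04  0.51 -2.68] [3. 0. 1.]
90 38 0.03 0.00862 [-0.76 -0.29  0.51  2.44  0.77  0.55 -2.48] [3. 1. 1.]
90 28 0 0.0 [ 0.52 -0.18 -0.64  2.41 -0.02  0.4  -1.77] [0. 0. 0.]
90 28 0.03 0.0 [ 0.56 -0.29 -0.66  2.42 -0.18  0.49 -1.63] [ 0. -0. -0.]
90 18 0 0.0 [ 0.66 -0.08 -0.75  2.26 -0.01  0.63 -1.74] [ 0.  0. -0.]
90 18 0.03 0.0 [ 1.06 -0.29 -1.08  2.27 -0.36  0.72 -1.45] [0. 0. 0.]
-90 38 0 0.00571 [-1.16 -0.29  0.92  2.44  1.05  0.52  0.43] [3. 0. 1.]
-90 38 0.03 0.00862 [-0.76 -0.29  0.51  2.44  0.77  0.55  0.66] [3. 1. 1.]
-90 28 0 0.0 [ 1.   -0.29 -1.07  2.4  -0.44  0.43  1.73] [ 0. -0.  0.]
-90 28 0.03 0.0 [ 0.5  -0.28 -0.61  2.42 -0.14  0.49  1.48] [0. 0. 0.]
-90 18 0 0.0 [ 0.94 -0.11 -1.03  2.26 -0.1   0.63  1.46] [ 0.  0. -0.]
-90 18 0.03 0.0 [ 1.07 -0.29 -1.09  2.27 -0.36  0.72  1.69] [-0. -0.  0.]
[8.29827385e-04 1.35658917e-03 5.97944392e-05]
```

```bash
sed -i 's/g,X,0)/g,X,1.518)/' ik.py; python3 -m jog '[[[0,0,0,0.13,1,0,0],[0,0,0,0.26,2,0,0],[0,0,0,0.39,3,0,0],[0,0,0,0.5,3.75,0,0],[0,0,0,0.5,3.75,0,0],[0,0,0,0.5,3.75,0,0],[0,0,0,0.5,3.75,0,0],[0,0,0,0.5,3.75,0,0]]]'; python3 - <<'E'
from ik import *
st=arm.read_state();P,Q=F(st["q"]);print(st["q"].round(3),st["tool_pos"],st["eef_rot"].round(3),P-st["tool_pos"],Ro.from_matrix(Q@st["eef_rot"].T).as_rotvec())
E
```

```text
t: 24.6
tool_pos: [0.4439, 0.0237, 0.2222]
eef_rot: [[-0.994, 0.084, -0.076], [0.092, 0.989, -0.112], [0.066, -0.119, -0.991]]
ft_force: [0.4, 0.6, 0.2]
width: 0.0005
gripper_force: 0.0
[ 0.158 -0.035 -0.341  1.859  0.086  1.412  1.282] [0.44388514 0.02372328 0.22215111] [[-0.994  0.084 -0.076]
 [ 0.092  0.989 -0.112]
 [ 0.066 -0.119 -0.991]] [ 0.00079734  0.00217185 -0.00063816] [0.00420505 0.00455443 0.00156035]
```

```bash
python3 - <<'E'
from ik import *
st=arm.read_state();k=np.array([.4961,.0047,.0624]);n=np.array([-.6105,.0819,.788])
for t in(18,22,26):
    R=target(t); c=k+.0095*R[:,0]
    print("t",t,"rotvec units",(Ro.from_matrix(R@st["eef_rot"].T).as_rotvec()/np.radians(5)).round(2))
    q=st["q"]
    for d in(.06,.04,.02,0,-.005):
        b=ik(c+n*d,R,1,q);q=b[1];print(d,((c+n*d-st["tool_pos"])*1e3).round(1),round(b[0],6),q.round(2))
E
```

```text
t 18 rotvec units [ 0.87 -4.48 -0.29]
0.06 [   6.6  -12.9 -115.4] 0.0 [ 0.31 -0.25 -0.4   2.31 -0.05  0.76  1.38]
0.04 [  18.8  -14.5 -131.2] 0.000152 [ 0.31 -0.18 -0.4   2.29 -0.02  0.73  1.35]
0.02 [  31.   -16.2 -146.9] 0.00011 [ 0.3  -0.13 -0.4   2.28  0.02  0.68  1.32]
0 [  43.3  -17.8 -162.7] 8.8e-05 [ 0.29 -0.07 -0.4   2.28  0.05  0.64  1.29]
-0.005 [  46.3  -18.2 -166.6] 4e-06 [ 0.29 -0.06 -0.39  2.28  0.06  0.61  1.29]
t 22 rotvec units [ 0.77 -5.27 -0.24]
0.06 [   6.9  -12.9 -116. ] 8e-06 [ 0.24 -0.29 -0.35  2.36 -0.03  0.69  1.34]
0.04 [  19.1  -14.6 -131.8] 0.000284 [ 0.24 -0.22 -0.35  2.34  0.    0.66  1.32]
0.02 [  31.3  -16.2 -147.5] 0.000262 [ 0.23 -0.16 -0.35  2.33  0.04  0.61  1.29]
0 [  43.5  -17.9 -163.3] 0.000256 [ 0.23 -0.1  -0.34  2.33  0.08  0.56  1.26]
-0.005 [  46.5  -18.3 -167.2] 5.7e-05 [ 0.23 -0.09 -0.34  2.33  0.09  0.54  1.25]
t 26 rotvec units [ 0.68 -6.06 -0.19]
0.06 [   7.1  -13.  -116.6] 0.000743 [-0.12 -0.29 -0.05  2.39  0.2   0.65  1.13]
0.04 [  19.3  -14.6 -132.4] 4e-06 [-0.14 -0.26 -0.01  2.41  0.22  0.56  1.13]
0.02 [  31.5  -16.3 -148.2] 8.3e-05 [-0.13 -0.2  -0.01  2.4   0.23  0.52  1.12]
0 [  43.8  -17.9 -163.9] 0.0 [-0.19 -0.14  0.05  2.4   0.27  0.45  1.09]
-0.005 [  46.8  -18.3 -167.9] 3e-06 [-0.19 -0.13  0.05  2.4   0.27  0.44  1.09]
```

```bash
python3 -m jog '[[[0,-2,-15,0.1,-0.5,0,0],[0,-4,-35,0.2,-1,0,0],[0,-7,-55,0.3,-1.6,-0.1,0],[0,-9,-75,0.4,-2.3,-0.1,0],[1,-11,-95,0.5,-3,-0.2,0],[3,-12,-108,0.65,-3.8,-0.2,0],[6,-13,-115,0.75,-4.5,-0.26,0],[7,-13,-116,0.82,-4.88,-0.26,0]]]';python3 -m jog '[[[0,0,0,0,0,0,0],[2,0,-3,0,0,0,0],[4,-0.5,-6,0,0,0,0],[6,-0.8,-9,0,0,0,0],[9,-1.2,-12,0,0,0,0],[12,-1.6,-15.7,0,0,0,0],[12,-1.6,-15.7,0,0,0,0],[12,-1.6,-15.7,0,0,0,0]]]'
python3 - <<'E'
from ik import *
st=arm.read_state();k=np.array([.4961,.0047,.0624]);n=np.array([-.6105,.0819,.788])
s=arm.snapshot("side");c=proj(s,[k])[0].astype(int);u=s["frame"][c[1]-60:c[1]+60,c[0]-75:c[0]+75,::-1];cv2.imwrite("pics/l.png",cv2.resize(u,(750,600)))
R=target(20);print(st["q"].round(2),st["tool_pos"],(Ro.from_matrix(R@st["eef_rot"].T).as_rotvec()/np.radians(5)).round(2),((k+.0095*R[:,0]+.04*n-st["tool_pos"])*1e3).round(1), (proj(s,[k,st["tool_pos"]])-c+[75,60])*5)
E
```

```text
t: 25.6
tool_pos: [0.4501, 0.0103, 0.1053]
eef_rot: [[-0.931, 0.133, 0.339], [0.125, 0.991, -0.045], [-0.342, 0.0, -0.94]]
ft_force: [0.1, -0.5, 0.1]
width: 0.0006
gripper_force: 0.0
t: 26.6
tool_pos: [0.4631, 0.009, 0.0901]
eef_rot: [[-0.932, 0.132, 0.338], [0.125, 0.991, -0.045], [-0.341, 0.0, -0.94]]
ft_force: [0.6, -0.7, -0.3]
width: 0.0004
gripper_force: 0.0
[ 0.19 -0.21 -0.31  2.33  0.04  0.68  1.28] [0.46310263 0.00899281 0.0900973 ] [-0.   -0.01 -0.  ] [-0.3  0.2  0.6] [[377.34368394 301.93434646]
 [325.76863326 307.62799041]]
```

View pics/l.png

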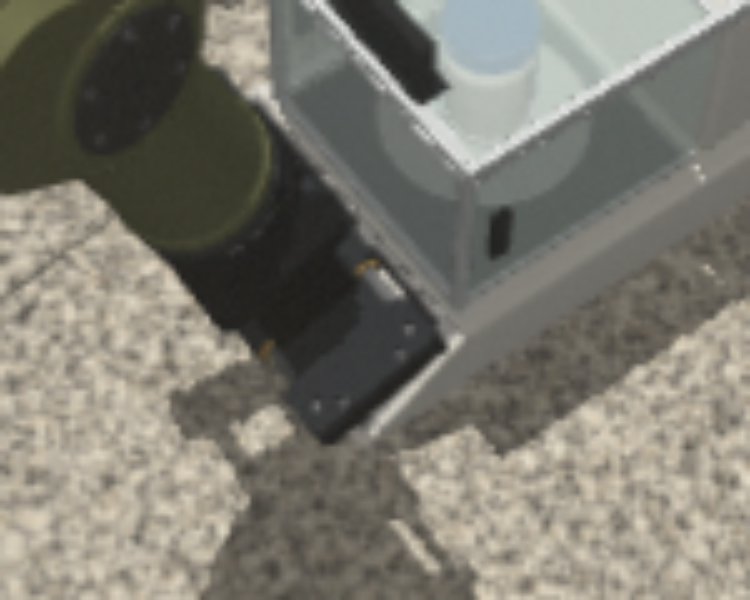

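The gripper sits over the tare key as planned and the front pane is clear. Approach along the key's normal.

```bash
python3 -m jog '[[[3,-0.4,-3.9,0,0,0,0],[6,-0.8,-7.9,0,0,0,0],[10,-1.3,-13,0,0,0,0],[14,-1.9,-18,0,0,0,0],[17,-2.3,-22,0,0,0,0],[19.5,-2.6,-25.2,0,0,0,0],[20.8,-2.8,-26.8,0,0,0,0],[20.8,-2.8,-26.8,0,0,0,0]]]';python3 -m jog '[[[0.2,0,-0.3,0,0,0,0],[0.4,-0.1,-0.5,0,0,0,0],[0.6,-0.1,-0.8,0,0,0,0],[0.6,-0.1,-0.8,0,0,0,0],[0.6,-0.1,-0.8,0,0,0,0],[0.6,-0.1,-0.8,0,0,0,0],[0.6,-0.1,-0.8,0,0,0,0],[0.6,-0.1,-0.8,0,0,0,0]]]'
```

```text
t: 27.65
tool_pos: [0.4839, 0.0062, 0.0633]
eef_rot: [[-0.932, 0.132, 0.338], [0.125, 0.991, -0.045], [-0.341, 0.0, -0.94]]
ft_force: [-0.5, -0.4, -0.1]
width: 0.0006
gripper_force: 0.0
t: 28.65
tool_pos: [0.4845, 0.0061, 0.0625]
eef_rot: [[-0.932, 0.132, 0.339], [0.125, 0.991, -0.045], [-0.342, 0.0, -0.94]]
ft_force: [0.2, -0.6, 0.3]
width: 0.0006
gripper_force: 0.0
```

```bash
python3 -m jog '[[[0.2,0,-0.3,0,0,0,0],[0.4,-0.1,-0.5,0,0,0,0],[0.6,-0.1,-0.8,0,0,0,0],[0.6,-0.1,-0.8,0,0,0,0],[0.6,-0.1,-0.8,0,0,0,0],[0.6,-0.1,-0.8,0,0,0,0],[0.6,-0.1,-0.8,0,0,0,0],[0.6,-0.1,-0.8,0,0,0,0]]]'
```

```text
t: 29.65
tool_pos: [0.4851, 0.006, 0.0618]
eef_rot: [[-0.932, 0.132, 0.339], [0.125, 0.991, -0.045], [-0.342, 0.0, -0.94]]
ft_force: [0.8, -0.1, 0.3]
width: 0.0006
gripper_force: 0.0
```

```bash
python3 -m jog '[[[0.2,0,-0.3,0,0,0,0],[0.4,-0.1,-0.5,0,0,0,0],[0.6,-0.1,-0.8,0,0,0,0],[0.6,-0.1,-0.8,0,0,0,0],[0.6,-0.1,-0.8,0,0,0,0],[0.6,-0.1,-0.8,0,0,0,0],[0.6,-0.1,-0.8,0,0,0,0],[0.6,-0.1,-0.8,0,0,0,0]]]'
```

```text
t: 30.65
tool_pos: [0.4857, 0.0059, 0.061]
eef_rot: [[-0.932, 0.132, 0.339], [0.125, 0.991, -0.045], [-0.342, 0.0, -0.94]]
ft_force: [-0.7, -0.7, -0.6]
width: 0.0002
gripper_force: 0.0
```

```bash
python3 -m jog '[[[0.2,0,-0.3,0,0,0,0],[0.4,-0.1,-0.5,0,0,0,0],[0.6,-0.1,-0.8,0,0,0,0],[0.6,-0.1,-0.8,0,0,0,0],[0.6,-0.1,-0.8,0,0,0,0],[0.6,-0.1,-0.8,0,0,0,0],[0.6,-0.1,-0.8,0,0,0,0],[0.6,-0.1,-0.8,0,0,0,0]]]'
```

```text
t: 31.65
tool_pos: [0.4863, 0.0058, 0.0602]
eef_rot: [[-0.932, 0.132, 0.339], [0.124, 0.991, -0.045], [-0.342, 0.0, -0.94]]
ft_force: [-0.4, -0.3, 0.7]
width: 0.0006
gripper_force: 0.4
```

```bash
python3 -m jog '[[[0.2,0,-0.3,0,0,0,0],[0.4,-0.1,-0.5,0,0,0,0],[0.6,-0.1,-0.8,0,0,0,0],[0.6,-0.1,-0.8,0,0,0,0],[0.6,-0.1,-0.8,0,0,0,0],[0.6,-0.1,-0.8,0,0,0,0],[0.6,-0.1,-0.8,0,0,0,0],[0.6,-0.1,-0.8,0,0,0,0]]]'
```

```text
t: 32.65
tool_pos: [0.4869, 0.0057, 0.0594]
eef_rot: [[-0.932, 0.132, 0.339], [0.125, 0.991, -0.045], [-0.342, 0.0, -0.94]]
ft_force: [-1.5, 0.3, 2.1]
width: 0.0005
gripper_force: 1.7
```

```bash
python3 -m jog '[[[0.2,0,-0.2,0,0,0,0],[0.3,0,-0.4,0,0,0,0],[0.3,0,-0.4,0,0,0,0],[0.3,0,-0.4,0,0,0,0],[0.3,0,-0.4,0,0,0,0],[0.3,0,-0.4,0,0,0,0],[0.3,0,-0.4,0,0,0,0],[0.3,0,-0.4,0,0,0,0]]]'
```

```text
t: 33.65
tool_pos: [0.4872, 0.0057, 0.059]
eef_rot: [[-0.932, 0.132, 0.339], [0.125, 0.991, -0.045], [-0.342, 0.0, -0.94]]
ft_force: [-2.9, 0.5, 3.0]
width: 0.0007
gripper_force: 2.2
```

```bash
python3 -m jog '[[[0.2,0,-0.3,0,0,0,0],[0.4,-0.1,-0.5,0,0,0,0],[0.6,-0.1,-0.8,0,0,0,0],[0.6,-0.1,-0.8,0,0,0,0],[0.6,-0.1,-0.8,0,0,0,0],[0.6,-0.1,-0.8,0,0,0,0],[0.6,-0.1,-0.8,0,0,0,0],[0.6,-0.1,-0.8,0,0,0,0]]]'
```

```text
t: 34.65
tool_pos: [0.4878, 0.0056, 0.0582]
eef_rot: [[-0.932, 0.132, 0.339], [0.125, 0.991, -0.045], [-0.342, 0.0, -0.94]]
ft_force: [-2.1, 1.1, 3.7]
width: 0.0004
gripper_force: 2.4
```

```bash
python3 -m jog '[[[0.2,0,-0.3,0,0,0,0],[0.4,-0.1,-0.5,0,0,0,0],[0.6,-0.1,-0.8,0,0,0,0],[0.6,-0.1,-0.8,0,0,0,0],[0.6,-0.1,-0.8,0,0,0,0],[0.6,-0.1,-0.8,0,0,0,0],[0.6,-0.1,-0.8,0,0,0,0],[0.6,-0.1,-0.8,0,0,0,0]]]'
```

```text
t: 35.65
tool_pos: [0.4884, 0.0055, 0.0574]
eef_rot: [[-0.932, 0.132, 0.339], [0.124, 0.991, -0.045], [-0.342, 0.0, -0.94]]
ft_force: [-1.7, 0.0, 3.4]
width: 0.0006
gripper_force: 1.9
```

```bash
python3 -m jog '[[[0.2,0,-0.3,0,0,0,0],[0.4,-0.1,-0.5,0,0,0,0],[0.6,-0.1,-0.8,0,0,0,0],[0.6,-0.1,-0.8,0,0,0,0],[0.6,-0.1,-0.8,0,0,0,0],[0.6,-0.1,-0.8,0,0,0,0],[0.6,-0.1,-0.8,0,0,0,0],[0.6,-0.1,-0.8,0,0,0,0]]]'
```

```text
t: 36.65
tool_pos: [0.4891, 0.0054, 0.0566]
eef_rot: [[-0.932, 0.132, 0.339], [0.125, 0.991, -0.045], [-0.342, 0.0, -0.94]]
ft_force: [-1.4, 1.1, 2.4]
width: 0.0007
gripper_force: 1.3
```

The force peaked and then dropped to about 2.8 N at about 4.2 mm, so the key has clicked. Withdraw along the normal.

```bash
python3 -m jog '[[[-1.2,0.2,1.6,0,0,0,0],[-3,0.4,3.9,0,0,0,0],[-6,0.8,7.9,0,0,0,0],[-11,1.5,14,0,0,0,0],[-17,2.3,22,0,0,0,0],[-22,3,29,0,0,0,0],[-25,3.4,32,0,0,0,0],[-25,3.4,32,0,0,0,0]]]'; python3 -m jog '[[[0,0,0,0,0,0,0],[0,0,0,0,0,0,0],[0,0,0,0,0,0,0],[0,0,0,0,0,0,0],[0,0,0,0,0,0,0],[0,0,0,0,0,0,0],[0,0,0,0,0,0,0],[0,0,0,0,0,0,0]]]'
python3 - <<'E'
from h import *
s=arm.snapshot("side");a=cv2.imread("pics/k.png");b=cv2.resize(s["frame"][:,:,::-1][80:300,160:440],None,fx=2.7,fy=2.7)
# door handle & jar unchanged since shut?
print("mean abs diff, jar+handle region:",np.abs(a[230:330,300:430].astype(int)-b[230:330,300:430]).mean())
E
```

```text
t: 37.65
tool_pos: [0.4641, 0.0088, 0.089]
eef_rot: [[-0.931, 0.132, 0.339], [0.124, 0.991, -0.045], [-0.342, 0.0, -0.94]]
ft_force: [0.6, -0.1, -0.1]
width: 0.0006
gripper_force: 0.0
t: 38.65
tool_pos: [0.464, 0.0088, 0.0886]
eef_rot: [[-0.932, 0.132, 0.339], [0.124, 0.991, -0.045], [-0.342, 0.0, -0.94]]
ft_force: [0.2, -0.3, 0.4]
width: 0.0008
gripper_force: 0.0
mean abs diff, jar+handle region: 1.835179487179487
```

The arm is free and the jar and door haven't moved. Handing in.

```bash
python3 -c "
from bench import arm
print(arm.close_job())"
```

```text
the job is handed in; nothing more can be done
None
```

I handed the job in at about 39 s: the jar stands upright in the middle of the pan, the top door is shut against its stop, and the tare key was pressed about 4.2 mm (past its click, short of the 6.3 mm limit) and released. I did not see the judge's verdict or look at the key again after releasing it.

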